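Move three samples on round the grain-lab instruments

TASK

All three readings are finished, so move every sample on to its next instrument: the squat jar from the balance to the shaker, the slim round bottle from the shaker to the analyser, and the square bottle from the analyser to the balance, each standing upright in the middle of its new seat; every seat holds only one sample, so park one on the empty cork mat meanwhile. Keep the samples upright, set them down rather than dropping them, and do not knock or shove the beaker, the wash bottle or the steel weight.

Things in the scene. Friction and masses are not known exactly. Their poses are not given: they have to be found in the camera images.
- squat_jar: Short wide amber-glass jar with a white screw cap, round: glass 58 mm across up to 31 mm, cap 62 mm across from 31 to 50 mm height (total 50 mm). About 0.16 kg, rigid. Starts on the balance. Origin: centre of its underside, z up its axis.
- round_bottle: Slim round amber-glass bottle with a small white cap: body 50 mm across up to 61 mm, shoulder narrowing to the neck at 73 mm, cap 32 mm across up to 92 mm (total height). About 0.20 kg, rigid. Starts on the shaker. Origin: centre of its underside, z up its axis.
- square_bottle: Square amber-glass bottle with a wide white cap: body 54 x 54 mm up to 58 mm, shoulder 44 x 44 mm to 65 mm, round cap 42 mm across up to 84 mm (total height). About 0.22 kg, rigid. Starts on the analyser. Origin: centre of its underside, x and y square to its flat sides, z up.
- balance: Beige balance, fixed: housing y +-75, x -128 to +75 mm, top 48 mm; sloping front panel (-x) with green display and blue keys. Round flat steel pan, 112 mm across, no rim, its top 62 mm above the bench. Origin: on the bench below the pan's centre. Its x axis points to its rear, y to its left side, z up.
- shaker: White shaker, fixed, at rest: housing y +-70, x -115 to +72 mm, top 54 mm; two black knobs on the front panel (-x). Round black rubber platform, 106 mm across: floor 66 mm above the bench, 98 mm across inside a rim 4 mm high. Origin: on the bench below the platform's centre. Its x axis points to its rear, y to its left side, z up.
- analyser: Blue grain analyser, fixed: housing y +-75, x -125 to +78 mm, top 46 mm; white key panel in front (-x). Round steel seat, 108 mm across, with a dark reading window in its middle: floor 56 mm above the bench, 100 mm across inside a rim 4 mm high. Origin: on the bench below the seat's centre. Its x axis points to its rear, y to its left side, z up.
- mat: Square brown cork mat, 115 x 115 x 8 mm, fixed flat on the bench and empty: the free spot. Origin: centre of its underside (its top is 8 mm higher).
- beaker: Bystander: empty clear glass beaker, 72 mm across the rim, 95 mm high, behind the instruments to the robot's left. Origin: centre of its underside.
- wash_bottle: Bystander: white wash bottle with blue top and bent spout, 64 mm across, about 200 mm high, behind the instruments. Origin: centre of its underside.
- weight: Bystander: small steel knob weight, 29 mm across, 51 mm high, behind the instruments to the robot's right. Origin: centre of its underside.
Not all that is in view belongs to the job. Leave any red or yellow look-alike of the round_bottle alone.

How it is judged (in metres and radians):
At the end, for the whole second after the job is handed in: The squat jar stands on the shaker platform, the slim round bottle in the analyser seat and the square bottle on the balance pan, each within 13 mm of the seat's centre, on its floor (within 4 mm of its height), upright (within 4.5 degrees), released and at rest (horizontal distance between squat_jar and shaker below 0.013 m and z of squat_jar in the frame of shaker between 0.062 and 0.07 m and angle between each of squat_jar, round_bottle, square_bottle's own z axis and vertical below 0.08 rad and linear speed of each of squat_jar, round_bottle, square_bottle below 0.01 m/s and horizontal distance between round_bottle and analyser below 0.013 m and z of round_bottle in the frame of analyser between 0.052 and 0.06 m and horizontal distance between square_bottle and balance below 0.013 m and z of square_bottle in the frame of balance between 0.058 and 0.066 m); the robot touches nothing.
It fails at once if a sample is tipped more than 35 degrees from upright (angle between any of squat_jar, round_bottle, square_bottle's own z axis and vertical above 0.61 rad).
It fails at once if a sample is dropped: it moves faster than 0.75 m/s with no finger on it (a free fall of about 30 mm) ((linear speed of squat_jar above 0.75 m/s and contact force between squat_jar and the fingers below 0.05 N) or (linear speed of round_bottle above 0.75 m/s and contact force between round_bottle and the fingers below 0.05 N) or (linear speed of square_bottle above 0.75 m/s and contact force between square_bottle and the fingers below 0.05 N)).
It fails at once if the beaker, the wash bottle or the weight is shoved more than 40 mm or knocked over (distance of any of beaker, wash_bottle, weight from where it was at the start of the episode above 0.04 m or angle between any of beaker, wash_bottle, weight's own z axis and vertical above 0.5 rad).
It also fails if it takes over 122 s, if anything falls off the work surface, if the arm or the gripper's body presses on something with over 40 N, if the wrist force passes 120 N, or if a joint passes its speed limit or range.

ROBOT

A 6-joint arm with a two-finger parallel gripper is mounted at the origin on the work surface. World frame = base frame: x ahead of the robot, y to its left, z up, the work surface at z = 0. Lengths are in mm, angles in rad, forces in N, time in s.
With the tool pointing down it reaches from about 400 to 825 mm from the base axis. Payload 7 kg.
Tool frame: the origin (TCP) lies at the very end of the fingers, on their centre line; the grasp point (between the pads) lies 19 mm behind it; z points along the fingers, y is the line along which they close (so a half turn about z gives the same grasp; the last joint's range is limited). The gripper opens to 88 mm and grips with 3 to 60 N. Pads are 19 mm wide; open, the fingers measure 130 mm over their backs; the gripper's body (78 mm by 193 mm) begins 47 mm behind the grasp point.
Start: joints at [-0.824, 0.359, 0.012, 0, -1.224, -0.288], TCP at [298.91, -605.184, 190.961] pointing down, gripper open.
Joint ranges: [-3.07, 3.07], [-1.43, 2.12], [-1.02, 1.25], [-3.03, 1.67], [-3.05, -0], [-3.03, 3.03]. Speed limits (rad/s): [2.39, 2.39, 3.01, 3.14, 3.14, 3.14].

INTERFACE

Orientations are given as a unit quaternion [x, y, z, w].
In Python, from plant import bot gives the robot as it stands. Calls block until the motion is done:
- bot.move_ptp(position, orientation): joint-space move of the TCP to a pose.
- bot.line_to(position, velocity=150, ori=None): straight line of the TCP; ori=None keeps the orientation; velocity is the mean speed in mm/s.
- bot.move_joints(angles): joint-space move.
- bot.move_gripper(opening, force=None): finger opening in mm; force is the grip in N (None keeps the last); returns when the fingers have stopped.
- bot.pause(seconds).
- bot.solve_ik(position, orientation): joint angles nearest the present ones, or None.
- bot.read_state(): the state.
- bot.camera(name): name is "scene" or "top" or "wrist"; returns the picture (420x560x3 uint8, red, green, blue); there is no depth.
- bot.get_calibration(name): a dict with "fx", "fy", "cx", "cy" (pixels), "view" (4x4, takes a point from world to camera coordinates); the wrist camera has in their place "T_tool_cam" (4x4, takes a point from camera to tool coordinates, whose origin is the TCP and whose axes are the flange's). Camera axes: x right, y up, looking along -z (the intrinsics and any distortion apply to the point x, -y, -z); pixel columns grow to the right and rows downward; lengths in mm; the calibration is good to about 2 mm. A picture is of the moment at which its call begins: read the wrist's pose just before it. get_calibration takes no time and is no camera call.
A pose or a line that the arm cannot do raises bot.Unreachable and nothing moves.
- bot.close_job(): hands the job in; it is judged then, once.
The state is a dict: "t": time; "joint_pos": joint angles; "qvel": joint speeds; "tau": joint torques, N m; "tcp_pos": TCP position; "eef_rot": TCP orientation; "contact_force": force on the tool from outside, world axes, zero at the start; "moment": the same for the moment, N m; "width": finger opening in mm; "finger_force": force on a finger pad.
Only numpy, scipy, OpenCV 4.12 (cv2) and the standard library are available. Lean on these libraries where they do the work, as an engineer would, in place of code of your own. Each camera call takes 0.05 s, during which the arm holds its last target. There are 200 camera calls.

## Working session

There is one attempt and no reset: what is moved stays moved. The work goes in short steps, each a Python script; the robot and the scene stay as the last script left them, time stands still between calls to the robot, and variables do not carry over. Pictures are saved under pics/ and viewed, at most 14 in all, crops included, and the job is handed in when it is done.

```bash
ls; mkdir -p pics; python3 - <<'E'
from plant import bot
import cv2,json
for n in("top","scene"):
    cv2.imwrite(f"pics/{n}0.png",bot.camera(n)[:,:,::-1])
    c=bot.get_calibration(n);print(n,{k:(v if not hasattr(v,'tolist') else v.tolist()) for k,v in c.items()})
print(bot.get_calibration("wrist"))
print(bot.read_state())
E
```

```text
pics
top {'fx': 405.7963887081616, 'fy': 405.7963887081616, 'cx': 276.45731505374977, 'cy': 216.83066563409818, 'view': [[-0.021440080921678227, -0.9997112082168672, 0.010854634754046459, 27.08136997173967], [0.9962954106672637, -0.020459902124802767, 0.08352752293939834, -598.8628444935707], [-0.08328131611243972, 0.012605259640933916, 0.9964463506962956, -1008.6769462305062], [0.0, 0.0, 0.0, 1.0]]}
scene {'fx': 498.50451278207964, 'fy': 498.50451278207964, 'cx': 276.6780278305528, 'cy': 207.33849378169847, 'view': [[-0.32888578358249887, 0.9443563352470326, -0.005025279705620542, 170.3320907460388], [-0.7473016116891146, -0.2569978137315402, 0.6127743670422746, 403.25423656273193], [0.5773858696956283, 0.20528817748716718, 0.79024193868702, -1557.557209817919], [0.0, 0.0, 0.0, 1.0]]}
{'fx': 351.5893395001605, 'fy': 351.5893395001605, 'cx': 278.69176828136, 'cy': 205.15821243798408, 'T_tool_cam': array([[ 4.93870299e-04,  9.67975834e-01,  2.51042907e-01,
         6.69796441e+01],
       [ 9.99999876e-01, -4.94517105e-04, -6.05061128e-05,
         5.55674861e-02],
       [ 6.55765567e-05,  2.51042906e-01, -9.67975958e-01,
        -1.93307551e+02],
       [ 0.00000000e+00,  0.00000000e+00,  0.00000000e+00,
         1.00000000e+00]])}
{'t': 0.1, 'joint_pos': array([-8.23889943e-01,  3.59295492e-01,  1.11759262e-02, -3.05895627e-04,
       -1.22406014e+00, -2.88097821e-01]), 'qvel': array([-0.00059429, -0.00266068,  0.0013448 ,  0.00248121,  0.00194307,
       -0.00107924]), 'tau': array([-1.08734392e-03, -5.84158301e+01,  2.93753278e+01,  7.01552019e+00,
        1.02058821e-02, -8.90263027e-05]), 'tcp_pos': array([ 298.71622945, -604.78976609,  190.14072922]), 'eef_rot': array([-2.27346684e-01,  9.73813630e-01,  6.72260859e-04, -2.17206919e-04]), 'contact_force': array([0.92584187, 0.6317219 , 0.01131968]), 'moment': array([-0.00454642,  0.03443486, -0.02902533]), 'finger_force': 0.0, 'width': 87.52249870414487}
```

View pics/top0.png

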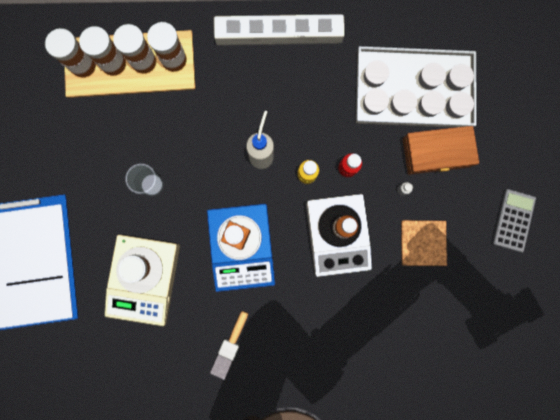

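View pics/scene0.png

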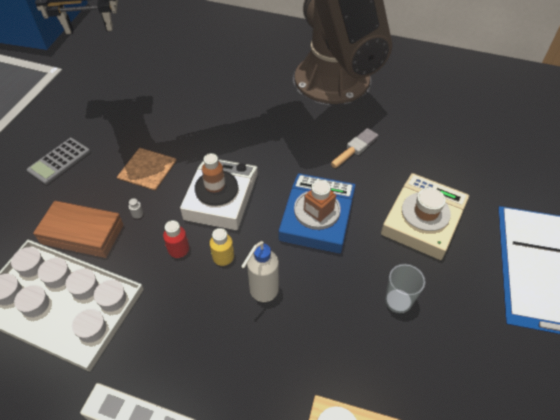

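Candidates in the top view:
- **Slim round bottle:** the amber one on the shaker (347,227). Look-alikes are red (351,163) and yellow (308,171).
- **Squat jar:** the one on the balance (132,268). Look-alikes are the tray jars (375..460, 73..104) and the rack jars (62..164, 40).
- **Square bottle:** on the analyser (236,235).

The mat is at (424,243). The scene view agrees. Next I'll get coarse positions and take wrist close-ups.

```bash
cat > h.py <<'E'
from plant import bot
import numpy as np,cv2
from scipy.spatial.transform import Rotation as R
def cam(name,st=None):
    c=bot.get_calibration(name)
    if name=="wrist":
        T=np.eye(4);T[:3,:3]=R.from_quat(st["eef_rot"]).as_matrix();T[:3,3]=st["tcp_pos"]
        T=T@c["T_tool_cam"]
    else: T=np.linalg.inv(np.array(c["view"]))
    return c,T
def pt(ct,u,v,z):
    c,T=ct
    d=T[:3,:3]@np.array([(u-c["cx"])/c["fx"],-(v-c["cy"])/c["fy"],-1])
    o=T[:3,3]; return o+d*(z-o[2])/d[2]
def proj(ct,P):
    c,T=ct; p=np.linalg.inv(T)@np.append(P,1)
    return np.array([c["cx"]+c["fx"]*p[0]/-p[2],c["cy"]+c["fy"]*p[1]/p[2]])
def down(yaw):  # tool y axis at angle yaw from world y; tool z down
    return (R.from_euler("z",yaw)*R.from_quat([0,1,0,0])).as_quat()
def look(tag):
    st=bot.read_state(); im=bot.camera("wrist")
    cv2.imwrite(f"pics/{tag}.png",im[:,:,::-1]); np.save(f"pics/{tag}.npy",im)
    np.savez(f"pics/{tag}_st.npz",eef_rot=st["eef_rot"],tcp_pos=st["tcp_pos"])
    return im,cam("wrist",st)
E
python3 - <<'E'
from h import *
ct=cam("top")
for n,u,v,z in[("jarcap",132,268,112),("sqcap",235,235,140),("rbcap",349,226,158),("mat",424,243,8),("bal",139,268,62),("ana",239,237,60),("shk",340,226,70),("beak_base",152,185,0),("wash_top",260,140,190),("yellow",309,167,92),("weight",406,187,50)]:
    p=pt(ct,u,v,z);print(n,p.round(),np.hypot(*p[:2]).round())
for yaw in(0,np.pi):
    for p in([500,300,300],[510,70,300],[520,-190,300],[500,-370,300]):
        print(yaw,p,bot.solve_ik(p,down(yaw)))
print(R.from_quat(bot.read_state()["eef_rot"]).as_matrix().round(2))
E
```

```text
jarcap [481. 350. 112.] 595.0
sqcap [551. 110. 140.] 561.0
rbcap [ 564. -144.  158.] 583.0
mat [ 525. -366.    8.] 640.0
bal [479. 350.  62.] 593.0
ana [549. 108.  60.] 559.0
shk [ 570. -139.   70.] 587.0
beak_base [692. 338.   0.] 770.0
wash_top [754.  49. 190.] 755.0
yellow [712. -66.  92.] 715.0
weight [ 666. -312.   50.] 735.0
0 [500, 300, 300] [ 0.87559434  0.15671648 -0.01537072  0.         -1.39870913 -2.44639067]
0 [510, 70, 300] [ 0.51819592  0.03695754 -0.15039235  0.         -1.38344644 -2.08899224]
0 [520, -190, 300] [ 0.00346374  0.10542392 -0.07549881  0.         -1.38987359 -1.57426006]
0 [500, -370, 300] [-0.32360836  0.22408498  0.06876385  0.         -1.41547519 -1.24718797]
3.141592653589793 [500, 300, 300] [ 0.87559434  0.15671648 -0.01537072  0.         -1.39870913  0.69520199]
3.141592653589793 [510, 70, 300] [ 0.51819592  0.03695754 -0.15039235  0.         -1.38344644  1.05260041]
3.141592653589793 [520, -190, 300] [ 0.00346374  0.10542392 -0.07549881  0.         -1.38987359  1.56733259]
3.141592653589793 [500, -370, 300] [-0.32360836  0.22408498  0.06876385  0.         -1.41547519  1.89440469]
[[-0.9  -0.44 -0.  ]
 [-0.44  0.9   0.  ]
 [ 0.    0.   -1.  ]]
```

```bash
python3 - <<'E'
from h import *
bot.move_gripper(88)
import cv2
ims=[]
for t,p in(("mat",[490,-366,260]),("shk",[530,-140,260]),("ana",[515,108,260]),("bal",[445,350,260])):
    bot.move_ptp(p,down(0)); bot.pause(.3); im,_=look("w_"+t); ims.append(im)
m=np.vstack([np.hstack(ims[:2]),np.hstack(ims[2:])])[:,:,::-1]
cv2.imwrite("pics/mosaic.png",cv2.resize(m,(800,600),interpolation=cv2.INTER_AREA))
print(bot.read_state()["t"],bot.read_state()["tcp_pos"])
E
```

```text
5.8 [445.42484867 349.29831272 260.17067576]
```

View pics/mosaic.png

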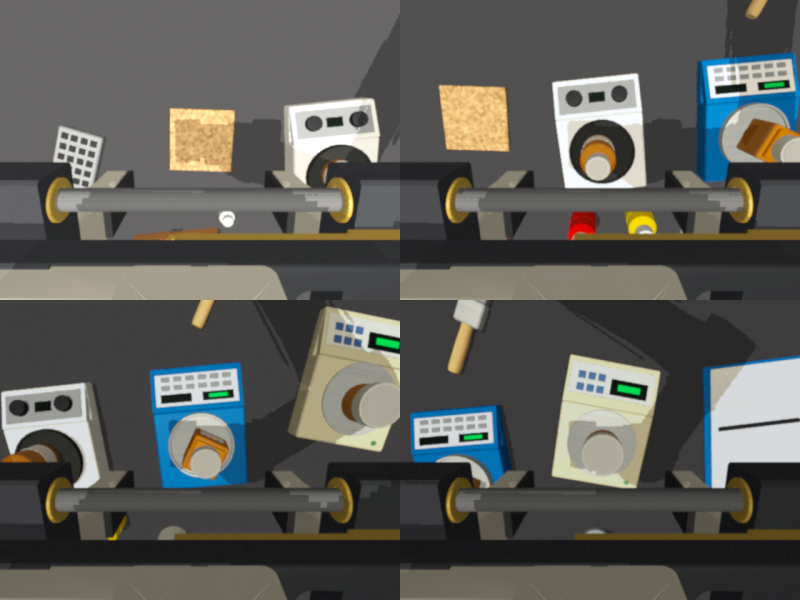

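The mosaic shows the mat (top left tile), shaker with the amber round bottle (top right), analyser with the square bottle (bottom left, rotated) and balance with the jar (bottom right). The red (582,225) and yellow (640,222) look-alikes lie behind the shaker. So the choice is confirmed. Next I'll take edge points and fit circles in metric planes.

```bash
python3 - <<'E'
from h import *
tiles={}
for t,(x,y) in dict(shk=(200,90),ana=(185,90),bal=(185,90),).items():
    im=np.load(f"pics/w_{t}.npy"); c=im[y:y+170,x:x+200]
    e=cv2.Canny(cv2.GaussianBlur(c,(3,3),0),40,100)
    tiles[t]=np.vstack([c,cv2.cvtColor(e,cv2.COLOR_GRAY2RGB)])
m=np.hstack(list(tiles.values()))
cv2.imwrite("pics/crops.png",cv2.resize(m[:,:,::-1],(800,453),interpolation=cv2.INTER_CUBIC))
E
```

```text
(no output)
```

View pics/crops.png

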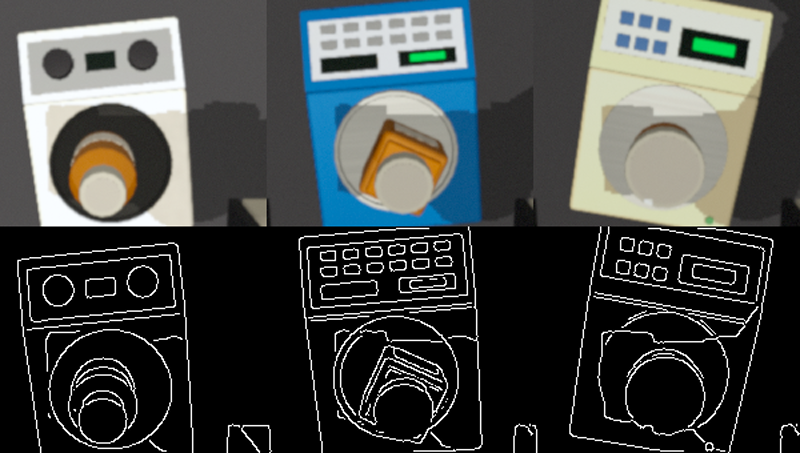

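```bash
cat >> h.py <<'E'
from scipy.optimize import least_squares
def edges(im): 
    return cv2.Canny(cv2.GaussianBlur(im,(3,3),0),40,100)
def circ(im,ct,uv,z,Rr,band=7):
    e=edges(im);v,u=np.nonzero(e[:230]);k=np.hypot(u-uv[0],v-uv[1])<90;u,v=u[k],v[k]
    P=np.array([pt(ct,a,b,z)[:2] for a,b in zip(u+.5,v+.5)])
    c=pt(ct,*uv,z)[:2]
    for b in (band,band*.7,4,2.5):
        s=abs(np.hypot(*(P-c).T)-Rr)<b
        c=least_squares(lambda c:np.hypot(*(P[s]-c).T)-Rr,c,loss="soft_l1").x
    ang=np.unique((np.degrees(np.arctan2(*(P[s]-c).T))//15)).size
    return c.round(1),int(s.sum()),ang*15,np.std(np.hypot(*(P[s]-c).T)-Rr).round(2)
def load(t):
    s=np.load(f"pics/{t}_st.npz");return np.load(f"pics/{t}.npy"),cam("wrist",s)
E
python3 - <<'E'
from h import *
off=dict(shk=(200,90,0),ana=(185,90,267),bal=(185,90,533))
for n,t,u,v,z,r in[("shkrim","shk",111,161,70,53),("rbcap","shk",102,192,158,16),("anarim","ana",396,150,60,54),("sqcap","ana",404,180,140,21),("pan","bal",663,150,62,56),("jarcap","bal",664,168,112,31)]:
    im,ct=load("w_"+t);o=off[t]
    print(n,circ(im,ct,((u-o[2])/1.333+o[0],v/1.333+o[1]),z,r,7 if r>25 else 4))
im,ct=load("w_ana")
m=cv2.inRange(cv2.cvtColor(im,cv2.COLOR_RGB2HSV),(5,100,60),(22,255,255));m[:, :230]=0;m[:,360:]=0;m[235:]=0
e=edges(im)&cv2.dilate(m,np.ones((7,7)))
for l in cv2.HoughLinesP(e,1,np.pi/180,12,minLineLength=14,maxLineGap=3)[:,0]:
    a,b=pt(ct,*l[:2],114),pt(ct,*l[2:],114);d=b-a;print(l,a[:2].round(),np.hypot(*d[:2]).round(),np.degrees(np.arctan2(d[1],d[0])).round(1)%90)
im,ct=load("w_mat")
m=cv2.inRange(cv2.cvtColor(im,cv2.COLOR_RGB2HSV),(8,70,60),(25,255,255));m[:,:220]=0;m[:,345:]=0;m[250:]=0
c=max(cv2.findContours(m,0,2)[0],key=cv2.contourArea)
r=cv2.boxPoints(cv2.minAreaRect(c));P=np.array([pt(ct,*q,8)[:2] for q in r]);print("mat",P.mean(0),P.round())
E
```

```text
shkrim (array([ 573.3, -135.8]), 201, 240, np.float64(0.76))
rbcap (array([ 563.1, -142.4]), 65, 180, np.float64(0.96))
anarim (array([549.6, 111. ]), 232, 270, np.float64(0.47))
sqcap (array([549.5, 116.4]), 104, 210, np.float64(1.17))
pan (array([477.6, 353.7]), 254, 255, np.float64(1.06))
jarcap (array([478.7, 354.6]), 170, 240, np.float64(1.44))
[257 217 273 180] [548.  85.] 41.0 66.69999999999999
[259 220 274 189] [552.  87.] 35.0 64.4
[279 189 315 206] [520. 108.] 40.0 64.2
[282  39 299   1] [384. 110.] 34.0 64.1
[277 194 314 210] [525. 106.] 40.0 66.0
[309 232 320 209] [564. 138.] 26.0 66.6
[268  31 280   0] [377.  98.] 27.0 66.69999999999999
[302 209 309 224] [540. 131.] 17.0 25.0
[282 188 311 200] [519. 111.] 31.0 67.1
[311 231 320 211] [563. 140.] 23.0 67.9
[264 202 274 180] [533.  93.] 24.0 65.6
mat [ 526.77295364 -362.70538966] [[ 583. -426.]
 [ 466. -419.]
 [ 470. -303.]
 [ 587. -303.]]
```

All fits match the expected sizes and the top-view values: the samples sit within about 12 mm of their seat centres, and the square bottle's yaw is about -24°. First move: round bottle to the mat.

```bash
cat >> h.py <<'E'
Z=260
def pick(xy,floor,h,yaw,force=20):
    q=down(yaw); x,y=map(float,xy)
    bot.move_ptp([x,y,Z],q)
    bot.line_to([x,y,floor+h+20],200); bot.line_to([x,y,floor+h],60)
    bot.move_gripper(20,force); s=bot.read_state(); print("grip",s["width"],s["finger_force"],s["tcp_pos"].round(1))
    bot.line_to([x,y,floor+h+15],40); bot.line_to([x,y,Z],200)
    s=bot.read_state();print("lift w",s["width"],s["contact_force"].round(1))
def place(xy,floor,h,yaw):
    x,y=map(float,xy)
    bot.line_to([x,y,Z],220,down(yaw))
    bot.line_to([x,y,floor+h+15],150); bot.line_to([x,y,floor+h+.8],25); bot.pause(.2)
    s=bot.read_state();print("down",s["contact_force"].round(1),s["tcp_pos"].round(1))
    bot.move_gripper(88); bot.pause(.2)
    bot.line_to([x,y,floor+h+40],80); bot.line_to([x,y,Z],250)
    print("t",bot.read_state()["t"])
E
python3 - <<'E'
from h import *
pick((563.1,-142.4),66,31,0)
im,ct=look("w_held")
place((526.8,-363),8,31,0)
bot.move_ptp([485,-363,260],down(0));bot.pause(.2)
im2,_=look("w_mat2")
cv2.imwrite("pics/c2.png",np.hstack([im,im2])[:,:,::-1][::1,::1][:, :][:, ::1] if 0 else cv2.resize(np.hstack([im,im2])[:,:,::-1],(800,300),interpolation=cv2.INTER_AREA))
E
```

```text
grip 36.22799882182489 15.522732690442353 [ 563.3 -142.6   97.3]
lift w 31.212656042253304 [-0.2 -0.  -2.3]
down [-4.1  4.4 14.1] [ 527.5 -363.3   41.9]
t 17.7417
```

View pics/c2.png

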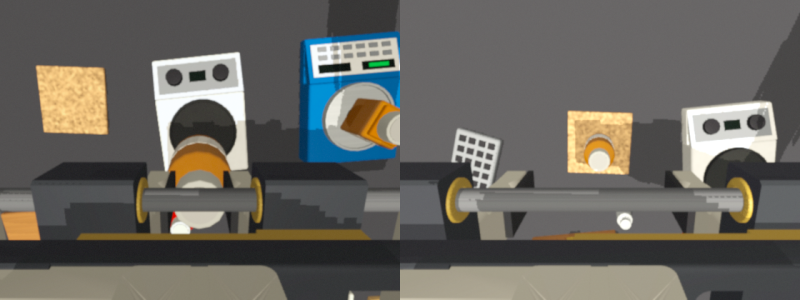

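The bottle is standing upright on the mat at (597,150). But the grip width (36 then 31 mm) didn't match the 50 mm body, so I'll find out why before going on.

```bash
python3 - <<'E'
from h import *
im,ct=load("w_mat2")
print("cap",circ(im,ct,(198*1.4,161*1.4),100,16,5))
print("exp px of cap",proj(ct,[527.5,-363.3,100]))
im,ct=load("w_held")
s=np.load("pics/w_held_st.npz");p=s["tcp_pos"];print(p)
for h in(42,61,73): print("exp cap centre px at tcp+",h,proj(ct,p+[0,0,h]))
# finger tips / pads projected
for zz in(0,19,47):print(zz,[proj(ct,p+[0,sy*15.6,zz]).round() for sy in(-1,1)])
c=im[170:330,180:390];cv2.imwrite("pics/held.png",cv2.resize(c[:,:,::-1],(788,600),interpolation=cv2.INTER_CUBIC))
E
```

```text
cap (array([ 527.7, -362.2]), 71, 240, np.float64(0.8))
exp px of cap [277.92344282 221.98924256]
[ 562.25438621 -142.16419212  258.44647528]
exp cap centre px at tcp+ 42 [278.49994727 262.84999861]
exp cap centre px at tcp+ 61 [278.52918458 281.65025388]
exp cap centre px at tcp+ 73 [278.55181196 296.20017441]
0 [array([252., 233.]), array([305., 233.])]
19 [array([249., 245.]), array([308., 245.])]
47 [array([244., 267.]), array([313., 267.])]
```

View pics/held.png

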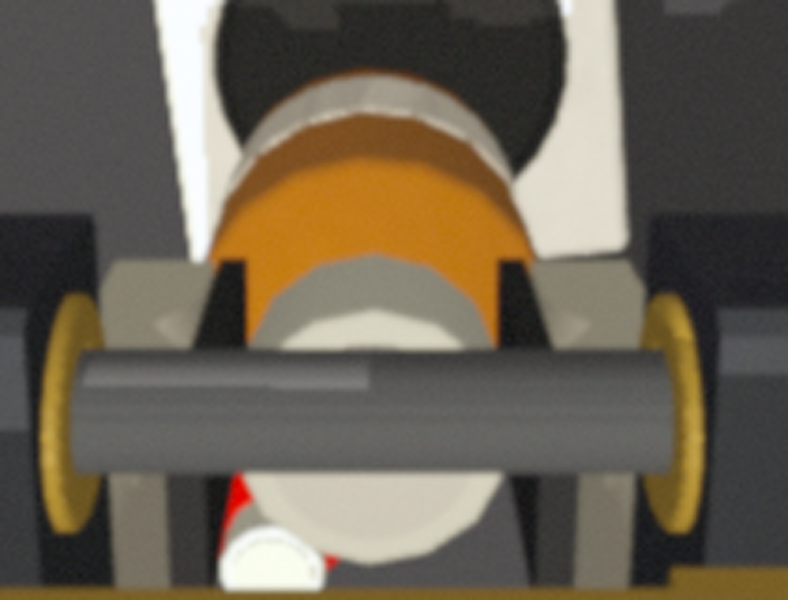

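```bash
python3 - <<'E'
from h import *
im,ct=load("w_mat2");p=np.load("pics/w_mat2_st.npz")["tcp_pos"]
for zz in(0,20,40):print(zz,[proj(ct,p+[sx*9.5,sy*44,zz]).round() for sx in(-1,1) for sy in(-1,1)])
bot.move_ptp([405,-330,120],down(0))
bot.move_gripper(30,10)
bot.line_to([405,-330,40],150);bot.pause(.2)
look("w_tip")
f0=bot.read_state()["contact_force"][2]
z=40
while z>-6:
    z-=2;bot.line_to([405,-330,z],25)
    s=bot.read_state();f=s["contact_force"][2]-f0
    if abs(f)>4: break
print(z,f,s["tcp_pos"],s["t"])
bot.line_to([405,-330,120],150)
E
python3 - <<'E'
import cv2
a=cv2.imread("pics/w_tip.png")
cv2.imwrite("pics/tip.png",cv2.resize(a[130:370,120:440],(800,600)))
E
```

```text
0 [array([202., 218.]), array([355., 218.]), array([203., 249.]), array([353., 249.])]
20 [array([194., 229.]), array([363., 229.]), array([196., 263.]), array([361., 263.])]
40 [array([183., 242.]), array([373., 242.]), array([186., 280.]), array([371., 280.])]
-6 -0.1833724406050265 [ 404.89366231 -329.94884508   -6.15428971] 26.7417
```

View pics/tip.png

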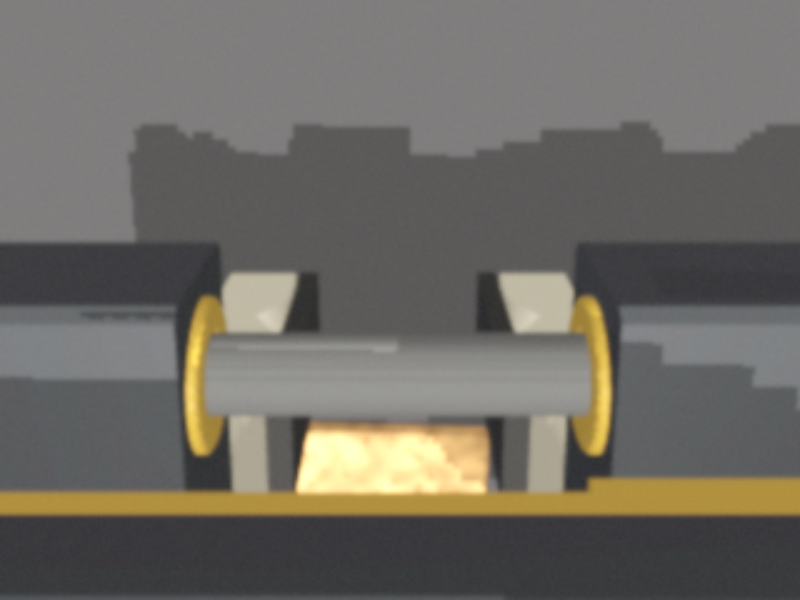

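The fingers end well behind the stated TCP: there was no touch at TCP z=-6, and the picture puts the tips about 37 mm higher (pad ends at (318,272) and (477,272) in the crop). A touch test on the bench will give the exact figure.

```bash
python3 - <<'E'
from h import *
bot.line_to([405,-330,-20],200);bot.pause(.2)
f0=bot.read_state()["contact_force"][2]
z=-20
while z>-50:
    z-=1.5;bot.line_to([405,-330,z],30)
    s=bot.read_state();f=s["contact_force"][2]-f0
    if abs(f)>3: break
print(z,f,s["tcp_pos"],s["t"])
bot.line_to([405,-330,120],200)
E
```

```text
-36.5 13.033116914514716 [ 405.08862758 -330.05554751  -35.36068861] 31.5333
```

Tips are 35 mm behind the stated TCP, so I'll correct heights by that. Next: jar to shaker.

```bash
sed -i 's/^Z=260/Z=230/' h.py; python3 - <<'E'
from h import *
bot.move_gripper(88)
bot.line_to([405,-330,230],250)
pick((478.7,354.6),62,22-35,0)
place((573.3,-135.8),66,22-35,0)
bot.move_ptp([530,-136,250],down(0));bot.pause(.2)
im,ct=look("w_shk2")
u,v=proj(ct,[573,-136,116]);print(u,v,circ(im,ct,(u,v),116,31),circ(im,ct,proj(ct,[573,-136,70]),70,53))
E
```

```text
grip 61.5649580775282 20.000175580498762 [478.7 354.6  49.2]
lift w 61.54560289991864 [ 0.3 -0.6 -1.3]
down [-0.2 -0.6 -2.3] [ 573.4 -135.8   53.9]
t 46.8583
278.3418093746286 230.79692061444396 (array([ 572.2, -135.1]), 132, 180, np.float64(1.23)) (array([ 573.3, -135.7]), 202, 240, np.float64(0.74))
```

Grip width 61.6 mm matches the cap, and the jar is within 1.5 mm of the shaker centre. Next: square bottle to balance, then round bottle to analyser.

```bash
python3 - <<'E'
from h import *
a=np.radians(-24)
pick((549.5,115),56,25-35,a)
assert bot.read_state()["width"]>50
place((477.6,353.7),62,25-35,0)
E
```

```text
grip 53.85464572301371 20.00013381242752 [549.7 115.2  46.1]
lift w 54.014298897546404 [-0.  0. -3.]
down [-0.   0.2 -2.7] [477.6 353.8  52.9]
t 57.7667
```

```bash
python3 - <<'E'
from h import *
bot.move_ptp([432,353,250],down(0));bot.pause(.2);im3,c3=look("w_bal2")
pick((527.7,-362.7),8,31-35,0)
assert bot.read_state()["width"]>46
place((549.6,111.0),56,31-35,0)
bot.move_ptp([505,111,250],down(0));bot.pause(.2);im2,c2=look("w_ana2")
print("sq",circ(im3,c3,proj(c3,[477.6,353.7,146]),146,21,6),circ(im3,c3,proj(c3,[477.6,353.7,62]),62,56))
print("rb",circ(im2,c2,proj(c2,[549.6,111,148]),148,16,5),circ(im2,c2,proj(c2,[549.6,111,60]),60,54))
im1=np.load("pics/w_shk2.npy")
top=bot.camera("top")
m=np.vstack([np.hstack([im1,im2]),np.hstack([im3,top])])[:,:,::-1]
cv2.imwrite("pics/end.png",cv2.resize(m,(800,600),interpolation=cv2.INTER_AREA))
print(bot.read_state()["t"])
E
```

```text
grip 49.64151053991142 20.00002403394319 [ 527.7 -362.8    4.1]
lift w 49.368604303497875 [-0.   0.3 -1.7]
down [-0.6  0.5 -2.4] [549.7 111.1  52.9]
t 71.8167
sq (array([475.9, 354.1]), 66, 120, np.float64(1.46)) (array([476.8, 354. ]), 197, 240, np.float64(1.03))
rb (array([548.2, 111.7]), 31, 90, np.float64(0.29)) (array([549.3, 111. ]), 205, 240, np.float64(0.42))
72.4333
```

View pics/end.png

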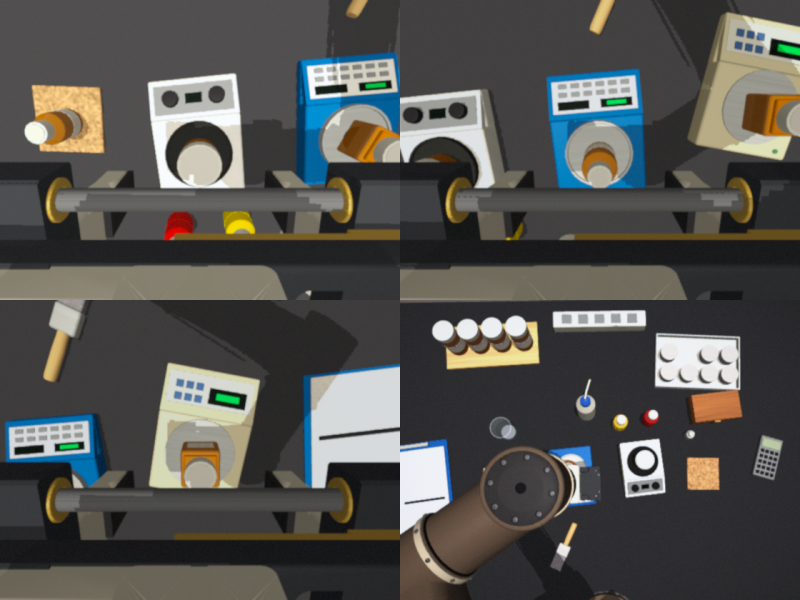

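All three samples stand upright within about 2 mm of their seat centres: jar (198,158), round bottle (600,165) and square bottle (200,465). The mat is empty at (702,473), the bystanders haven't moved, and the gripper is clear.

```bash
python3 -c "
from plant import bot
bot.pause(.5);print(bot.close_job())"
```

```text
the job is handed in; nothing more can be done
None
```

I moved all three samples to their next instruments and handed the job in at about 73 s; my last camera checks put each upright within about 2 mm of its seat centre with the bystanders unmoved, but the hand-in returned no verdict.

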